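# Slide the painting panel out over the end of the ledge

## Task

Two bare aluminium painting panels lie flat on the low wooden ledge; push the longer, oblong one straight along the ledge with your fingertips, towards the open end on the robot's left (the end without the stop board), until about 4 cm of it sticks out past the end, so that its edge shows and can be painted. Only push it: never lift or tip it; it must stay lying flat and in line with the ledge. Leave the square panel and the jars and tools around it where they are.

Things in the scene. Friction and masses are not known exactly. Their poses are not given: they have to be found in the camera images.
- long_panel: The panel to push: oblong bare aluminium plate, 70 mm wide (its x), 130 mm long (its y), 5 mm thick, about 0.12 kg, loose, lying flat on the ledge. Origin: centre of its underside. Its y axis points along the ledge towards the open end, to within about 5 degrees at the start. Which of the ledge's two lanes (near the robot or far from it) it lies in varies.
- long_panel_front (a point): Middle of the long panel's leading short edge (the one nearer the open end), on its top face: 65 mm along +y from the panel's origin.
- ledge: Fixed wooden plank riser, 210 mm deep (x), 360 mm long (y), flat top 60 mm above the table; turned up to 14 degrees. Origin: under its centre, at table height. +y points along it to the open end (robot's left); the -y end has a stop board 20 mm above the plank, inner face at y = -168 mm, at least 45 mm from the long panel. The panels' centres start near x = -55 and +55 mm in its frame.
- ledge_end (a point): Middle of the top edge of the ledge's open end: 180 mm along +y from the ledge's origin, 60 mm above the table. Its axes are those of the ledge.
- square_panel: The other panel, to be left alone: square bare aluminium plate, 70 x 70 x 5 mm, loose, lying flat on the ledge in the other lane. Origin: centre of its underside.
- paint_jar: Bystander: capped grey plastic paint jar, 72 mm across, 85 mm tall, on the table beyond the open end. Origin: centre of its underside.
- paint_tin: Bystander: closed steel tin, 68 mm across, 100 mm tall, on the table beyond the stop-board end. Origin: centre of its underside.
- mug: Bystander: white mug, 76 mm across, 85 mm tall, on the table behind the ledge (far from the robot). Origin: centre of its underside.
- dish: Bystander: small white bowl, 80 mm across, 28 mm tall, on the table just beyond the open end. Origin: centre of its underside.
- palette_knife: Bystander: paint scraper (wooden handle, flat blade 65 mm wide), about 160 mm long, lying on the table beyond the stop-board end. Origin: under the tool, near its middle.
Things that resemble listed ones, but are neither listed nor needed, are in the scene too. Leave any blue or pink look-alike of the long_panel alone.

How it is judged:
By the outcome, as a careful person would: the job done as asked, in the order asked, and still so for the second after the job is handed in, with the robot touching nothing.
It also fails if it takes over 38 s, if anything falls off the work surface, if the arm or the gripper's body presses on something with over 40 N, if the wrist force passes 120 N, or if a joint passes its speed limit or range.

## Robot

A 6-joint arm with a two-finger parallel gripper is mounted at the origin on the work surface. World frame = base frame: x ahead of the robot, y to its left, z up, the work surface at z = 0. Lengths are in m, angles in degrees, forces in N, time in s.
With the tool pointing down it reaches from about 0.325 to 0.875 m from the base axis. Payload 4.4 kg.
Tool frame: the origin (TCP) lies between the finger pads; the fingertips stand 11 mm ahead of it and the grasp point (between the pads) lies 8 mm behind it; z points along the fingers, y is the line along which they close (so a half turn about z gives the same grasp; the last joint's range is limited). The gripper opens to 85 mm and grips with 20 to 120 N. Pads are 22 mm wide; open, the fingers measure 114 mm over their backs; the gripper's body (76 mm by 85 mm) begins 54 mm behind the grasp point. The pads swing forward as they close: fully open they stand 13 mm farther back than shut.
Start: joints at [61.622, 11.837, 88.321, -0, 79.842, -8.623], TCP at [0.194, 0.541, 0.242] pointing down, gripper open.
Joint ranges: [-156.59, 156.59], [-49.26, 127.26], [12.9, 141.05], [-63.56, 243.56], [4.71, 150.69], [-161.64, 161.64]. Speed limits (degrees/s): [159.86, 159.86, 180, 180, 180, 180].

## Interface

Orientations are given as [roll, pitch, yaw] about the fixed x, y, z axes, in that order (R = Rz(yaw) Ry(pitch) Rx(roll)).
In Python, from bench import r gives the robot as it stands.
- The arm moves only by the shell command python3 -m crank 'ROWS' [OPENING] [FORCE]. ROWS is a JSON object of lists of equal length, an entry for each row: "translation": the shift along the tool's x, y, z in units of 40 cm (1.0 is 40 cm), a list of three; "delta_rot": the turn, a rotation vector about the tool's x, y, z in units of pi/2 rad (1.0 is pi/2 rad), a list of three. In form: {"translation": [[tx, ty, tz], ...], "delta_rot": [[ax, ay, az], ...]}. A call has 1 to 12 rows; each row is the pose to reach, as a shift and turn from the pose commanded when the call began, along the tool's axes at that moment; what a row does not reach only later rows make up. A row lasts 1/12 s, in which the tool goes at most 41.7 mm and 7.16 degrees, less where a joint would pass 70% of its speed; a pose out of reach is approached as far as the arm can. A call with a number of a shift or a turn outside -1 to 1 is refused whole. A call with a gripper value outside its range is refused whole. OPENING is the gripper's target within -1 to 1 (fully open at 1, half-way at 0, shut at -1), set as the call begins (- or left out, the last holds). The fingers move at their own pace and stop on an object; FORCE is the grip in N (left out, the last holds). Time passes only in rows, so rows that repeat a pose let the fingers close. It gives the time, the measured TCP pose, the force, the opening and the grip force at its end, in the units of the state.
- r.sense(): the state, without advancing time (a new reading comes with each control period).
- r.get_image(name): name is "side" or "top" or "wrist"; returns (picture, depth): 420x560x3 uint8, red, green, blue; 420x560 float32, m along the optical axis (not along the pixel's ray), 0 where there is no reading.
- r.camera_model(name): a dict with "K" (3x3 intrinsics, pixels), "T" (4x4, takes a point from camera to world coordinates). Camera axes: x right, y down, z forward; pixel columns grow to the right and rows downward; lengths in m; the calibration is good to about 2 mm. The wrist camera is an equidistant fisheye: a pixel r from the principal point sees the ray r / f radians off the axis. A picture is of the moment at which its call begins: read the wrist's pose just before it. camera_model takes no time and is no camera call; for the wrist camera it gives the pose at the moment of the call.
- r.close_job(): hands the job in; it is judged then, once.
The state is a dict: "t": time; "joint_positions": joint angles; "qvel": joint speeds; "effort": joint torques, N m; "position": TCP position; "orientation": TCP orientation; "wrist_force": force on the tool from outside, world axes, zero at the start; "ft_torque": the same for the moment, N m; "finger_gap": finger opening in m; "grasp_force": force on a finger pad.
Only numpy, scipy, OpenCV 4.12 (cv2) and the standard library are available. Lean on these libraries where they do the work, as an engineer would, in place of code of your own. Each camera call takes 0.05 s, during which the arm holds its last target. There are 200 camera calls.

## Working session

There is one attempt and no reset: what is moved stays moved. The work goes in short steps, Python scripts to look and compute and a shell command to move; the robot and the scene stay as the last step left them, time stands still between calls to the robot, and variables do not carry over. Pictures are saved under pics/ and viewed, at most 10 in all, crops included, and the job is handed in when it is done.

```bash
mkdir -p pics; python3 - <<'E'
from bench import r
import cv2,numpy as np
for n in("top","side"):
    im,d=r.get_image(n);m=r.camera_model(n);np.savez(f"pics/{n}0.npz",im=im,d=d,K=m["K"],T=m["T"])
    cv2.imwrite(f"pics/{n}0.png",im[:,:,::-1]);print(n,np.round(m["K"],1).tolist(),np.round(m["T"],3).tolist())
print(r.sense())
E
```

```text
top [[508.1, 0.0, 279.3], [0.0, 508.1, 207.1], [0.0, 0.0, 1.0]] [[-0.02, -0.992, 0.124, 0.366], [-1.0, 0.018, -0.02, 0.065], [0.018, -0.124, -0.992, 1.227], [0.0, 0.0, 0.0, 1.0]]
side [[430.4, 0.0, 287.3], [0.0, 430.4, 210.9], [0.0, 0.0, 1.0]] [[0.846, -0.359, 0.394, 0.091], [-0.533, -0.569, 0.626, -0.606], [-0.0, -0.74, -0.673, 0.786], [0.0, 0.0, 0.0, 1.0]]
{'t': 0.1, 'joint_positions': array([ 6.16225385e+01,  1.18831713e+01,  8.83974779e+01,  1.19402930e-03,
        7.98415515e+01, -8.62368752e+00]), 'qvel': array([ 0.01065788, -0.06838125, -0.21416891,  0.04257403, -0.05205048,
       -0.13295209]), 'effort': array([-1.73877806e-04, -3.84089613e+01, -2.92547786e+01, -3.17745180e-04,
        4.81703435e-03,  3.85044700e-05]), 'position': array([0.19402829, 0.54056611, 0.24119699]), 'orientation': array([-1.79879357e+02, -1.94848394e-02,  1.60245994e+02]), 'wrist_force': array([-0.93876213, -0.58092863, -0.77935996]), 'ft_torque': array([ 0.01855394,  0.00698486, -0.00910196]), 'grasp_force': 0.0, 'finger_gap': 0.08551710624229447}
```

View pics/top0.png

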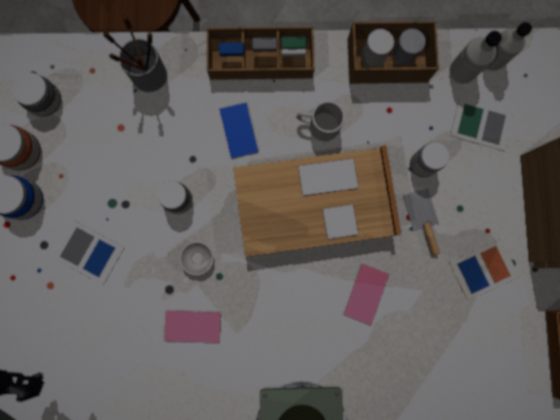

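View pics/side0.png

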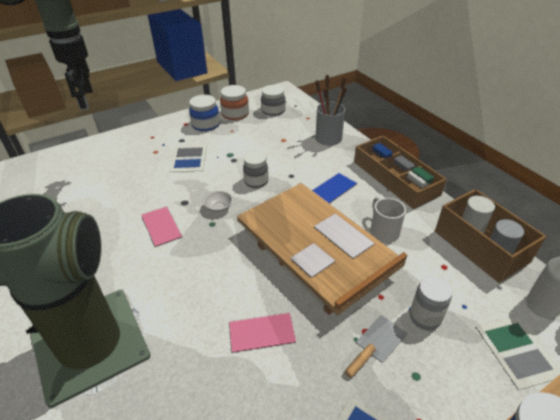

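Top view: the grey oblong panel is at about (328,177) in the far lane, and the square panel at (340,221). The stop board is on the right (x≈390), the open end on the left (x≈240), with the jar at (176,197) and the dish at (198,260). Oblong candidates are grey (328,177), blue (239,130) and pink (193,326) and (366,295). Only the grey one is bare aluminium and on the ledge.

```bash
cat > h.py <<'E'
import numpy as np,cv2
def load(n): 
    z=np.load(f"pics/{n}.npz"); return z["im"],z["d"],z["K"],z["T"]
def ray(p,K,T):
    p=np.atleast_2d(p).astype(float)
    v=np.c_[(p-K[:2,2])/K[0,0],np.ones(len(p))]@T[:3,:3].T
    return T[:3,3],v
def plane(p,K,T,z):
    o,v=ray(p,K,T); return o+v*((z-o[2])/v[:,2])[:,None]
def tri(p,KTp,q,KTq):
    o,v=ray(p,*KTp);a,b=o,v[0]/np.linalg.norm(v[0]);o,v=ray(q,*KTq);c,d=o,v[0]/np.linalg.norm(v[0])
    s,t=np.linalg.lstsq(np.c_[b,-d],c-a,rcond=None)[0];x,y=a+s*b,c+t*d
    return (x+y)/2,np.linalg.norm(x-y)
def blobs(im,roi,kind):
    hsv=cv2.cvtColor(im,cv2.COLOR_RGB2HSV);h,s,v=cv2.split(hsv)
    m=((s<60)&(v>95)) if kind=="metal" else ((h>5)&(h<25)&(s>70)&(v>60))
    m=m.astype(np.uint8);k=np.zeros_like(m);x0,y0,x1,y1=roi;k[y0:y1,x0:x1]=1;m*=k
    c,_=cv2.findContours(m,cv2.RETR_EXTERNAL,cv2.CHAIN_APPROX_NONE)
    return sorted([x for x in c if cv2.contourArea(x)>150],key=cv2.contourArea,reverse=True)
E
python3 - <<'E'
from h import *
np.set_printoptions(precision=4,suppress=True)
C={}
for n,roi,wroi in(("top0",(290,155,365,242),(225,140,400,260)),("side0",(285,210,380,280),(230,180,405,305))):
    im,d,K,T=load(n)
    for c in blobs(im,roi,"metal")[:2]:
        M=cv2.moments(c);ce=(M["m10"]/M["m00"],M["m01"]/M["m00"]);print(n,cv2.contourArea(c),ce,cv2.boundingRect(c))
        C.setdefault(n,[]).append((ce,K,T))
        P=plane(c[:,0],K,T,.065)[:,:2].astype(np.float32);R=cv2.minAreaRect(P);print("  rect",R, P.mean(0))
    c=blobs(im,wroi,"wood")[0];P=plane(c[:,0],K,T,.06)[:,:2].astype(np.float32)
    print("ledge",cv2.minAreaRect(P)); print(cv2.boxPoints(cv2.minAreaRect(P)))
    if n=="top0":
        v=cv2.resize(im[130:270,220:410],None,fx=4,fy=4,interpolation=cv2.INTER_CUBIC)
        cv2.drawContours(v,[((x-[220,130])*4).astype(int) for x in blobs(im,roi,"metal")[:2]+[c]],-1,(255,0,0),1);cv2.imwrite("pics/crop.png",v[:,:,::-1])
for a,b in zip(C["top0"],C["side0"]): print("tri",tri(a[0],a[1:],b[0],b[1:]))
E
```

```text
top0 1612.5 (327.70563307493535, 176.46863049095606) (298, 159, 60, 37)
  rect ((0.5808312892913818, -0.07320879399776459), (0.07153385877609253, 0.131299689412117), 6.760103702545166) [ 0.5806 -0.0732]
top0 900.0 (339.9488888888889, 221.17574074074074) (323, 204, 35, 35)
  rect ((0.47577083110809326, -0.0978551059961319), (0.07153274863958359, 0.07178670912981033), 7.732297420501709) [ 0.4755 -0.098 ]
ledge ((0.5268575549125671, -0.04560279846191406), (0.21417205035686493, 0.364010751247406), 6.966553211212158)
[[ 0.3985  0.1221]
 [ 0.4426 -0.2393]
 [ 0.6552 -0.2133]
 [ 0.6111  0.148 ]]
side0 1200.0 (343.985, 235.3897222222222) (315, 214, 59, 44)
  rect ((0.5809292793273926, -0.0753631442785263), (0.0731724426150322, 0.1330154985189438), 6.828719139099121) [ 0.5812 -0.0771]
side0 770.0 (312.2893939393939, 259.5948051948052) (291, 243, 44, 34)
  rect ((0.4756457209587097, -0.10004223883152008), (0.07294224947690964, 0.07276935875415802), 7.394632339477539) [ 0.4751 -0.1004]
ledge ((0.5226874351501465, -0.047352537512779236), (0.23223300278186798, 0.3705078661441803), 9.433960914611816)
[[ 0.3778  0.1164]
 [ 0.4385 -0.2491]
 [ 0.6676 -0.2111]
 [ 0.6069  0.1544]]
tri (array([ 0.583 , -0.0744,  0.0594]), np.float64(0.0027062262701787556))
tri (array([ 0.4765, -0.0985,  0.0616]), np.float64(0.0007940874389584031))
```

View pics/crop.png

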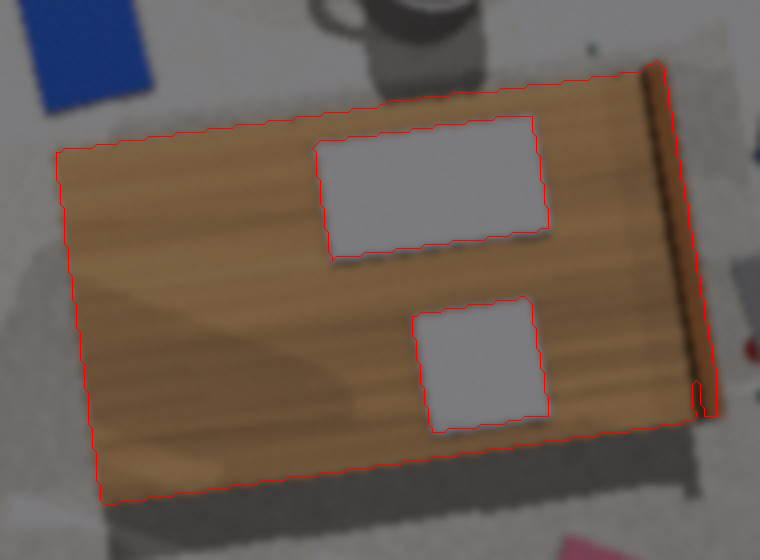

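The crop confirms the bare aluminium oblong plate in the far lane at world (0.581, −0.073), aligned within 0.5° of the ledge (yaw ≈7°). Its height triangulates to about 0.06 m. I'll push about 191 mm with half-open fingers across its rear edge. First move: go above the gap between the stop board and the panel.

```bash
python3 -m crank '{"translation":[[-0.06,-0.05,0],[-0.13,-0.11,0],[-0.2,-0.17,0],[-0.27,-0.23,0],[-0.34,-0.29,0],[-0.41,-0.35,0],[-0.48,-0.41,0],[-0.55,-0.48,0],[-0.62,-0.54,0],[-0.69,-0.6,0],[-0.77,-0.665,0],[-0.77,-0.665,0]],"delta_rot":[[0,0,0],[0,0,0],[0,0,0],[0,0,0],[0,0,0],[0,0,0],[0,0,0],[0,0,0],[0,0,0],[0,0,0],[0,0,0],[0,0,0]]}' 0 20
python3 -m crank '{"translation":[[-0.06,-0.05,0],[-0.13,-0.11,0],[-0.2,-0.17,0],[-0.27,-0.23,0],[-0.34,-0.29,0],[-0.41,-0.35,0],[-0.48,-0.41,0],[-0.55,-0.48,0],[-0.62,-0.54,0],[-0.69,-0.6,0],[-0.77,-0.665,0],[-0.77,-0.665,0]],"delta_rot":[[0,0,0],[0,0,0],[0,0,0],[0,0,0],[0,0,0],[0,0,0],[0,0,0],[0,0,0],[0,0,0],[0,0,0],[0,0,0],[0,0,0]]}'
python3 -m crank '{"translation":[[0,0,0],[0,0,0],[0,0,0],[0,0,0],[0,0,0],[0,0,0],[0,0,0],[0,0,0],[0,0,0],[0,0,0],[0,0,0],[0,0,0]],"delta_rot":[[0,0,0.07],[0,0,0.14],[0,0,0.21],[0,0,0.28],[0,0,0.35],[0,0,0.42],[0,0,0.49],[0,0,0.56],[0,0,0.63],[0,0,0.7],[0,0,0.702],[0,0,0.702]]}'
```

```text
t: 1.1
position: [0.3975, 0.181, 0.2423]
orientation: [-179.9, 0.2, 159.8]
wrist_force: [0.7, 0.2, 0.5]
finger_gap: 0.0425
grasp_force: 0.0
t: 2.1
position: [0.5965, -0.1737, 0.2405]
orientation: [-179.8, 0.1, 159.9]
wrist_force: [-0.9, 0.5, -0.5]
finger_gap: 0.0428
grasp_force: 0.0
t: 3.1
position: [0.5941, -0.167, 0.2417]
orientation: [-179.9, -0.0, 97.2]
wrist_force: [-1.3, 0.5, 0.0]
finger_gap: 0.0429
grasp_force: 0.0
```

```bash
python3 -m crank '{"translation":[[0,0,0.05],[0,0,0.1],[0,0,0.15],[0,0,0.2],[0,0,0.25],[0,0,0.3],[0,0,0.34],[0,0,0.37],[0,0,0.39],[0,0,0.395],[0,0,0.395],[0,0,0.395]],"delta_rot":[[0,0,0],[0,0,0],[0,0,0],[0,0,0],[0,0,0],[0,0,0],[0,0,0],[0,0,0],[0,0,0],[0,0,0],[0,0,0],[0,0,0]]}'
python3 - <<'E'
from bench import r
import cv2
im,d=r.get_image("side");cv2.imwrite("pics/s1.png",cv2.resize(im[170:310,260:420],None,fx=4,fy=4,interpolation=cv2.INTER_CUBIC)[:,:,::-1])
E
```

```text
t: 4.1
position: [0.5951, -0.168, 0.0853]
orientation: [179.9, 0.1, 97.1]
wrist_force: [0.7, -0.5, 0.1]
finger_gap: 0.0427
grasp_force: 0.0
```

View pics/s1.png

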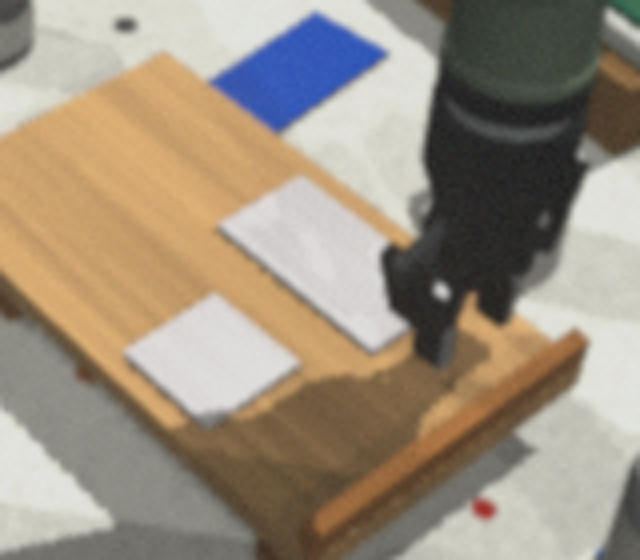

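The fingers stand over the wood behind the panel, between it and the stop board, still above the plank. Next is a guarded descent.

```bash
python3 -m crank '{"translation":[[0,0,0.01],[0,0,0.0225],[0,0,0.0225]],"delta_rot":[[0,0,0],[0,0,0],[0,0,0]]}'
for i in 1 ; do python3 -m crank '{"translation":[[0,0,0.005],[0,0,0.005]],"delta_rot":[[0,0,0],[0,0,0]]}'; python3 -m crank '{"translation":[[0,0,0.004],[0,0,0.004]],"delta_rot":[[0,0,0],[0,0,0]]}'; done
```

```text
t: 4.4
position: [0.5938, -0.1676, 0.0746]
orientation: [-179.9, -0.0, 97.1]
wrist_force: [-0.0, 0.5, -1.2]
finger_gap: 0.0428
grasp_force: 0.0
t: 4.57
position: [0.594, -0.1676, 0.0728]
orientation: [-180.0, -0.0, 97.1]
wrist_force: [-0.4, -0.3, -1.2]
finger_gap: 0.0428
grasp_force: 0.0
t: 4.73
position: [0.5941, -0.1677, 0.0714]
orientation: [-180.0, -0.0, 97.1]
wrist_force: [-0.0, 0.7, -0.2]
finger_gap: 0.0427
grasp_force: 0.0
```

```bash
python3 -m crank '{"translation":[[0,0,0.003],[0,0,0.003]],"delta_rot":[[0,0,0],[0,0,0]]}'|grep -E "pos|wrist"
python3 -m crank '{"translation":[[0,0,0.0025],[0,0,0.0025]],"delta_rot":[[0,0,0],[0,0,0]]}'|grep -E "pos|wrist"; python3 -m crank '{"translation":[[0,0,0.0025],[0,0,0.0025]],"delta_rot":[[0,0,0],[0,0,0]]}'|grep -E "pos|wrist"
```

```text
position: [0.5942, -0.1677, 0.0703]
wrist_force: [-0.8, -0.1, 0.0]
position: [0.5942, -0.1677, 0.0693]
wrist_force: [-0.3, -0.2, -0.3]
position: [0.5944, -0.1677, 0.0692]
wrist_force: [-1.7, 1.3, 4.3]
```

Contact with the wood came at TCP z ≈ 0.069. I'll raise about 2 mm and start the push (tool +x is along the ledge).

```bash
python3 -m crank '{"translation":[[0,-0.004,-0.006],[0,-0.004,-0.006]],"delta_rot":[[0,0,0],[0,0,0]]}'|grep -E "pos|wrist"
python3 -m crank '{"translation":[[0.01,0,0],[0.02,0,0],[0.03,0,0],[0.04,0,0],[0.05,0,0],[0.06,0,0],[0.075,0,0],[0.09,0,0],[0.105,0,0],[0.12,0,0],[0.13,0,0],[0.13,0,0]],"delta_rot":[[0,0,0],[0,0,0],[0,0,0],[0,0,0],[0,0,0],[0,0,0],[0,0,0],[0,0,0],[0,0,0],[0,0,0],[0,0,0],[0,0,0]]}'
cat > look.py <<'E'
import sys
from bench import r
from h import *
np.set_printoptions(precision=4,suppress=True)
y=np.radians(7.0);u=np.array([-np.sin(y),np.cos(y)]);n=np.array([np.cos(y),np.sin(y)]);E=np.array([.5048,.135])
for c,roi in(("top",(180,150,365,242)),("side",(210,150,380,280))):
    im,d=r.get_image(c);m=r.camera_model(c)
    for b in blobs(im,roi,"metal")[:3]:
        P=plane(b[:,0],m["K"],m["T"],.065)[:,:2].astype(np.float32);R=cv2.minAreaRect(P);q=np.array(R[0])
        s=(P-E)@u;print(c,R,"ledge xy from end",(q-E)@n,(q-E)@u,"front",np.percentile(s,95))
    if c==sys.argv[2]: cv2.imwrite(sys.argv[1],cv2.resize(im[120:280,170:390],None,fx=3.5,fy=3.5,interpolation=cv2.INTER_CUBIC)[:,:,::-1])
E
python3 look.py pics/p2.png side
```

```text
position: [0.5928, -0.1681, 0.0712]
wrist_force: [-0.1, 0.3, 0.2]
t: 6.4
position: [0.5861, -0.1152, 0.0708]
orientation: [-180.0, -0.0, 97.1]
wrist_force: [-0.5, 0.3, -0.9]
finger_gap: 0.0427
grasp_force: 0.0
top ((0.5405081510543823, 0.11394424736499786), (0.3147081136703491, 0.21229273080825806), 89.0752944946289) ledge xy from end 0.03287593716272525 -0.0252505351709924 front 0.12934414891298918
top ((0.5746784210205078, -0.028999783098697662), (0.07240533083677292, 0.10975469648838043), 6.768187522888184) ledge xy from end 0.049371011981852175 -0.17129339087258164 front -0.11695656841825759
side ((0.5110493302345276, 0.09628935158252716), (0.4810173213481903, 0.4165823757648468), 57.78148651123047) ledge xy from end 0.0014851073691911642 -0.039183706886706714 front 0.23907943256653166
side ((0.4759359061717987, -0.10029695928096771), (0.07236958295106888, 0.07362379878759384), 8.166618347167969) ledge xy from end -0.05732443118259451 -0.23002544326440189 front -0.19378702746571996
side ((0.5762782096862793, -0.04083578288555145), (0.0731719508767128, 0.13079842925071716), 7.207911491394043) ledge xy from end 0.049516430542935724 -0.18323613210613543 front -0.11867054461706214
```

View pics/p2.png

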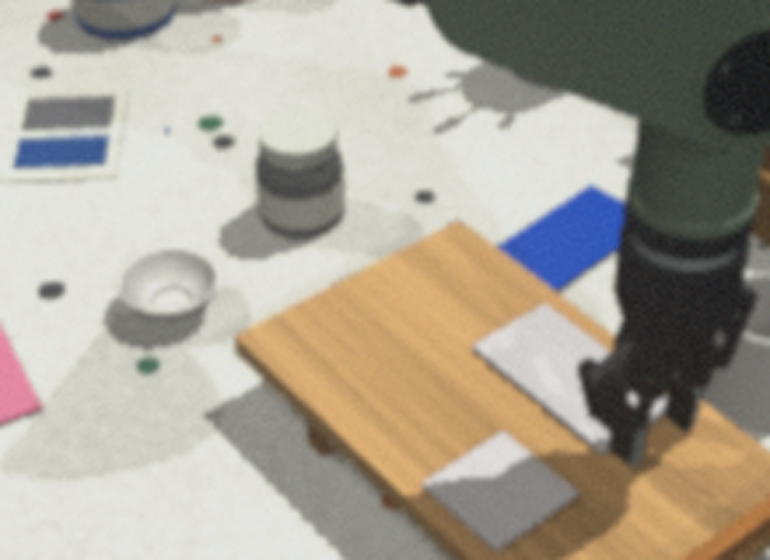

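The panel has slid 33 mm, and is flat and aligned (yaw ≈7°). The front is 118 mm short of the end. I'll push 120 mm more, then check.

```bash
python3 -m crank '{"translation":[[0.01,0,0],[0.025,0,0],[0.04,0,0],[0.055,0,0],[0.07,0,0],[0.085,0,0],[0.1,0,0],[0.115,0,0],[0.13,0,0],[0.14,0,0],[0.15,0,0],[0.15,0,0]],"delta_rot":[[0,0,0],[0,0,0],[0,0,0],[0,0,0],[0,0,0],[0,0,0],[0,0,0],[0,0,0],[0,0,0],[0,0,0],[0,0,0],[0,0,0]]}'|grep -E "pos|wrist|ori"
python3 -m crank '{"translation":[[0.01,0,0],[0.025,0,0],[0.04,0,0],[0.055,0,0],[0.07,0,0],[0.085,0,0],[0.1,0,0],[0.115,0,0],[0.13,0,0],[0.14,0,0],[0.15,0,0],[0.15,0,0]],"delta_rot":[[0,0,0],[0,0,0],[0,0,0],[0,0,0],[0,0,0],[0,0,0],[0,0,0],[0,0,0],[0,0,0],[0,0,0],[0,0,0],[0,0,0]]}'|grep -E "pos|wrist|ori|t:"
python3 look.py pics/p3.png side
```

```text
position: [0.5787, -0.0558, 0.0708]
orientation: [-180.0, -0.0, 97.1]
wrist_force: [-0.3, -0.1, 0.4]
t: 8.5
position: [0.5713, 0.0037, 0.0708]
orientation: [-180.0, -0.0, 97.1]
wrist_force: [-0.3, 0.6, 0.2]
top ((0.5413942933082581, 0.16884347796440125), (0.20489536225795746, 0.21229273080825806), 89.0752944946289) ledge xy from end 0.04044600743321344 0.029131491313871542 front 0.1297013298670041
top ((0.47721803188323975, -0.1075824499130249), (0.07215102761983871, 0.052925001829862595), 6.459563732147217) ledge xy from end -0.05693974020149648 -0.23741288077268533 front -0.212320161944558
top ((0.5637406706809998, 0.03373399004340172), (0.03239426016807556, 0.06811492890119553), 88.8869857788086) ledge xy from end 0.046160113716915016 -0.10769424931024589 front -0.08830155760241885
side ((0.4581943452358246, 0.1295977681875229), (0.4810173213481903, 0.2916329503059387), 57.78148651123047) ledge xy from end -0.04691662972481536 0.0003178361493285548 front 0.24124410471498123
side ((0.7160393595695496, 0.040496423840522766), (0.35740071535110474, 0.11519269645214081), 48.902366638183594) ledge xy from end 0.19814772463994001 -0.11954276288549658 front 0.021444565643272993
side ((0.47573503851890564, -0.09993603080511093), (0.07268915325403214, 0.07236229628324509), 7.924508094787598) ledge xy from end -0.05747981548209386 -0.22964272548570305 front -0.19386743670727322
```

View pics/p3.png

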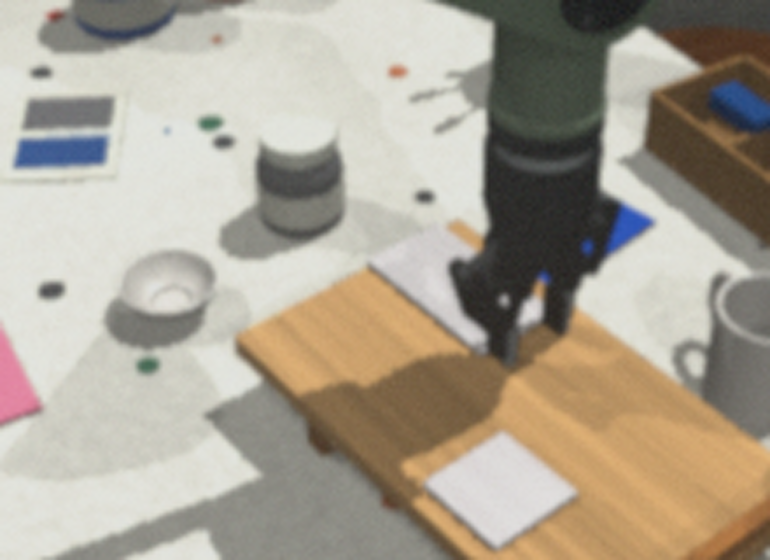

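The front edge is now about flush with the end (+2 mm by the numbers). I'll push 36 mm more, back off, lift clear and measure.

```bash
python3 -m crank '{"translation":[[0.01,0,0],[0.02,0,0],[0.03,0,0],[0.04,0,0],[0.05,0,0],[0.06,0,0],[0.07,0,0],[0.077,0,0],[0.083,0,0],[0.088,0,0],[0.09,0,0],[0.09,0,0]],"delta_rot":[[0,0,0],[0,0,0],[0,0,0],[0,0,0],[0,0,0],[0,0,0],[0,0,0],[0,0,0],[0,0,0],[0,0,0],[0,0,0],[0,0,0]]}'|grep -E "pos|wrist|ori"
python3 -m crank '{"translation":[[-0.01,0,0],[-0.03,0,0],[-0.05,0,0],[-0.05,0,-0.05],[-0.1,0,-0.1],[-0.18,0,-0.15],[-0.26,0,-0.2],[-0.34,0,-0.25],[-0.42,0,-0.3],[-0.5,0,-0.3],[-0.55,0,-0.3],[-0.55,0,-0.3]],"delta_rot":[[0,0,0],[0,0,0],[0,0,0],[0,0,0],[0,0,0],[0,0,0],[0,0,0],[0,0,0],[0,0,0],[0,0,0],[0,0,0],[0,0,0]]}'|grep -E "pos|wrist|ori|t:"
python3 - <<'E'
from bench import r
from h import *
for c in("top","side"):
    im,d=r.get_image(c);m=r.camera_model(c);np.savez(f"pics/{c}4.npz",im=im,d=d,K=m["K"],T=m["T"])
a=load("top4")[0][130:250,170:370];b=load("side4")[0][150:270,210:410]
cv2.imwrite("pics/p4.png",cv2.resize(np.vstack([a,b]),None,fx=2.4,fy=2.4,interpolation=cv2.INTER_CUBIC)[:,:,::-1])
E
```

```text
position: [0.5671, 0.0387, 0.0709]
orientation: [-180.0, -0.0, 97.1]
wrist_force: [-0.6, -0.3, -0.1]
t: 10.6
position: [0.5945, -0.1858, 0.1918]
orientation: [179.9, 0.2, 96.7]
wrist_force: [0.1, 0.2, -0.3]
```

View pics/p4.png

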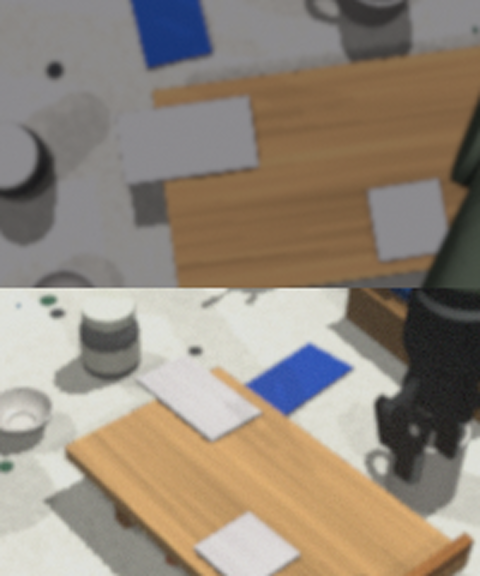

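The panel overhangs the open end, flat and in line. The square panel is in place. Measuring the overhang along the panel axis now.

```bash
python3 - <<'E'
from h import *
y=np.radians(7.0);u=np.array([-np.sin(y),np.cos(y)]);n=np.array([np.cos(y),np.sin(y)]);E=np.array([.5048,.135])
s=np.arange(-.13,.09,.0005)
def prof(im,K,T,nn,z):
    P=E+nn*n+s[:,None]*u;X=np.c_[P,np.full(len(s),z),];c=(X-T[:3,3])@T[:3,:3];p=c[:,:2]/c[:,2:]*K[0,0]+K[:2,2]
    f=cv2.cvtColor(im,cv2.COLOR_RGB2HSV)[:,:,1].astype(np.float32)
    g=im.mean(2).astype(np.float32)
    q=p.astype(np.float32)[None]
    sm=lambda a:cv2.GaussianBlur(cv2.remap(a,q[...,0],q[...,1],1),(9,1),1.5)[0]
    return sm(f),sm(g)
for c in("top4","side4"):
    im,d,K,T=load(c)
    for nn in(.025,.035,.05,.065,.075):
        f,g=prof(im,K,T,nn,.065);k=s<0;i=np.argmin(np.gradient(f)[k])
        k2=np.where((s>.015)&(s<.065))[0];j=k2[np.argmax(np.abs(np.gradient(g)[k2]))]
        print(c,"lane",nn,"rear",s[i],"front from rear",s[i]+.13,"front grad",s[j])
    print("end",[s[np.argmin(np.gradient(prof(im,K,T,nn,.06)[0]))] for nn in(-.08,-.05,-.02,0)])
E
```

```text
top4 lane 0.025 rear -0.09349999999999997 front from rear 0.03650000000000003 front grad 0.03550000000000014
top4 lane 0.035 rear -0.09349999999999997 front from rear 0.03650000000000003 front grad 0.037000000000000144
top4 lane 0.05 rear -0.09349999999999997 front from rear 0.03650000000000003 front grad 0.06450000000000017
top4 lane 0.065 rear -0.09349999999999997 front from rear 0.03650000000000003 front grad 0.04700000000000015
top4 lane 0.075 rear -0.09249999999999997 front from rear 0.03750000000000003 front grad 0.04400000000000015
end [np.float64(-0.0004999999999998894), np.float64(1.1102230246251565e-16), np.float64(0.002000000000000113), np.float64(0.002000000000000113)]
side4 lane 0.025 rear -0.09649999999999997 front from rear 0.03350000000000003 front grad 0.048000000000000154
side4 lane 0.035 rear -0.09649999999999997 front from rear 0.03350000000000003 front grad 0.05400000000000016
side4 lane 0.05 rear -0.09699999999999998 front from rear 0.03300000000000003 front grad 0.03450000000000014
side4 lane 0.065 rear -0.09649999999999997 front from rear 0.03350000000000003 front grad 0.05800000000000016
side4 lane 0.075 rear -0.09599999999999997 front from rear 0.03400000000000003 front grad 0.03500000000000014
end [np.float64(-0.0009999999999998899), np.float64(-0.0014999999999998903), np.float64(-0.002499999999999891), np.float64(-0.0014999999999998903)]
```

The overhang is about 35.5 mm in both views, with edges square to the ledge. I'll go back behind it and push 4.5 mm more.

```bash
python3 -m crank '{"translation":[[0,0,0],[0.08,0,0],[0.16,0,0],[0.24,0,0],[0.32,0,0.05],[0.4,0,0.1],[0.45,0,0.15],[0.48,0,0.2],[0.48,0,0.25],[0.48,0,0.28],[0.48,0,0.3],[0.48,0,0.3]],"delta_rot":[[0,0,0],[0,0,0],[0,0,0],[0,0,0],[0,0,0],[0,0,0],[0,0,0],[0,0,0],[0,0,0],[0,0,0],[0,0,0],[0,0,0]]}'|grep -E "pos|wrist|ori"
python3 -m crank '{"translation":[[0,0,0],[0,0,0]],"delta_rot":[[0,0,0],[0,0,0]]}'|grep -E "pos|wrist|ori"
```

```text
position: [0.5701, 0.0113, 0.0704]
orientation: [-179.9, -0.0, 97.1]
wrist_force: [-0.1, -0.6, 0.3]
position: [0.5712, 0.0104, 0.0715]
orientation: [179.9, 0.0, 97.0]
wrist_force: [-0.4, -0.4, 0.6]
```

```bash
python3 -m crank '{"translation":[[0.01,0,0.002],[0.02,0,0.002],[0.03,0,0.002],[0.04,0,0.002],[0.05,0,0.002],[0.06,0,0.002],[0.067,0,0.002],[0.073,0,0.002],[0.078,0,0.002],[0.081,0,0.002],[0.082,0,0.002],[0.082,0,0.002]],"delta_rot":[[0,0,0],[0,0,0],[0,0,0],[0,0,0],[0,0,0],[0,0,0],[0,0,0],[0,0,0],[0,0,0],[0,0,0],[0,0,0],[0,0,0]]}'|grep -E "pos|wrist|ori"
python3 -m crank '{"translation":[[-0.01,0,0],[-0.03,0,0],[-0.05,0,0],[-0.05,0,-0.05],[-0.1,0,-0.1],[-0.18,0,-0.15],[-0.26,0,-0.2],[-0.34,0,-0.25],[-0.42,0,-0.3],[-0.5,0,-0.3],[-0.55,0,-0.3],[-0.55,0,-0.3]],"delta_rot":[[0,0,0],[0,0,0],[0,0,0],[0,0,0],[0,0,0],[0,0,0],[0,0,0],[0,0,0],[0,0,0],[0,0,0],[0,0,0],[0,0,0]]}'|grep -E "pos|wrist|ori|t:"
python3 - <<'E'
from bench import r
from h import *
y=np.radians(7.0);u=np.array([-np.sin(y),np.cos(y)]);n=np.array([np.cos(y),np.sin(y)]);E=np.array([.5048,.135])
s=np.arange(-.13,.09,.0005)
def prof(im,K,T,nn,z):
    P=E+nn*n+s[:,None]*u;X=np.c_[P,np.full(len(s),z)];c=(X-T[:3,3])@T[:3,:3];q=(c[:,:2]/c[:,2:]*K[0,0]+K[:2,2]).astype(np.float32)[None]
    f=cv2.cvtColor(im,cv2.COLOR_RGB2HSV)[:,:,1].astype(np.float32)
    return cv2.GaussianBlur(cv2.remap(f,q[...,0],q[...,1],1),(9,1),1.5)[0]
for c in("top","side"):
    im,d=r.get_image(c);m=r.camera_model(c);K,T=m["K"],m["T"];k=s<0
    print(c,"front",[round(s[np.argmin(np.gradient(prof(im,K,T,nn,.065))[k])]+.13,4) for nn in(.025,.035,.05,.065,.075)],
      "end",[round(s[np.argmin(np.gradient(prof(im,K,T,nn,.06)))],4) for nn in(-.08,-.05,-.02,0)])
    cv2.imwrite(f"pics/{c}5.png",im[:,:,::-1])
E
```

```text
position: [0.5666, 0.0433, 0.0701]
orientation: [180.0, -0.0, 97.1]
wrist_force: [0.4, 0.8, 0.2]
t: 13.87
position: [0.594, -0.181, 0.1911]
orientation: [179.9, 0.2, 96.7]
wrist_force: [-0.2, 0.0, -0.6]
top front [np.float64(0.041), np.float64(0.0415), np.float64(0.0415), np.float64(0.0415), np.float64(0.041)] end [np.float64(-0.0005), np.float64(0.0), np.float64(0.0015), np.float64(0.002)]
side front [np.float64(0.038), np.float64(0.038), np.float64(0.0375), np.float64(0.038), np.float64(0.038)] end [np.float64(-0.001), np.float64(-0.0015), np.float64(-0.0025), np.float64(-0.0015)]
```

View pics/side5.png

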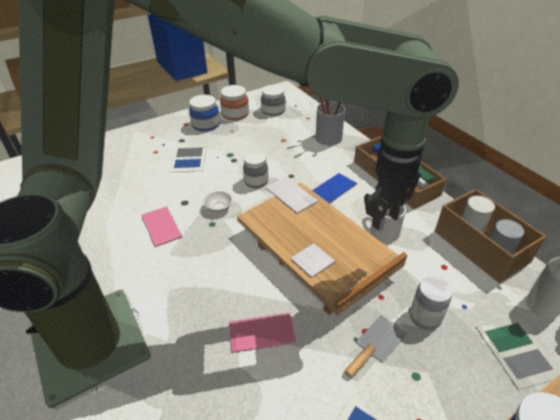

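The overhang is about 40 mm in both views. The panel at (290,195) is flat and in line, the square panel at (313,260) hasn't moved, and the gripper is clear.

```bash
python3 -m crank '{"translation":[[0,0,0],[0,0,0],[0,0,0]],"delta_rot":[[0,0,0],[0,0,0],[0,0,0]]}' | grep wrist; python3 -c "
from bench import r
print(r.close_job())"
```

```text
wrist_force: [0.5, 0.2, -0.5]
the job is handed in; nothing more can be done
None
```

The long panel now sticks out about 40 mm past the ledge's open end, lying flat and in line with the ledge; the square panel did not move, the arm touched nothing else, and the job is handed in.

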